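# Stack the wheel-hub parts on the assembly arbor

## Task

Make up the wheel-hub stack on the green arbor: thread onto its upright spindle, in this order from the bottom, the black rubber buffer, the bright steel bearing, the blue spacer and the red end collar. Lower each one over the spindle rather than dropping it, so that it lies flat on the one beneath, and let go. Leave the rusty old bearing and the grease jar where they are.

Things in the scene. Friction and masses are not known exactly. Their poses are not given: they have to be found in the camera images.
- arbor: assembly arbor, fixed to the table: a round green foot, 90 mm across and 12 mm high, with an upright steel spindle at its centre, 14 mm across, that stands 49 mm above the foot (its tip is 61 mm above the table) and tapers to 6 mm over its last 7 mm. Origin: centre of the foot's underside, at table height; z up along the spindle
- buffer: black rubber buffer, a plain thick ring, 64 mm outside, 14 mm high. Bore 23 mm, right through; both faces alike. Origin: centre of its underside, z up along the bore. It lies flat on the table, loose.
- bearing: ball bearing of bright steel with a black seal between its two races, 52 mm outside, 12 mm high. Bore 23 mm, right through; both faces alike. Origin: centre of its underside, z up along the bore. It lies flat on the table, loose.
- spacer: blue plastic spacer ring, 38 mm outside, 12 mm high. Bore 23 mm, right through; both faces alike. Origin: centre of its underside, z up along the bore. It lies flat on the table, loose.
- end_collar: red end collar, a ring 46 mm outside, 12 mm high, with four small black marks on its upper face. Bore 23 mm, right through; the marked face stays up. Origin: centre of its underside, z up along the bore. It lies flat on the table, loose.
- old_bearing: worn-out bearing, rusty brown all over, otherwise of the same shape and size as the steel one (52 mm outside, 12 mm high); to be left alone. Origin: centre of its underside
- grease_jar: small white grease jar with a blue lid, 68 mm across, 61 mm high, standing; to be left alone. Origin: centre of its underside
Things that resemble listed ones, but are neither listed nor needed, are in the scene too. Several things have the shape of the arbor; the one meant has the colours described above. What is meant by the buffer is not pink, and is the smaller of those in its own colour.

How it is judged:
On the way, in this order (a step that is already met when the one before it is completed fails the run):
1. the black rubber buffer lies flat over the spindle on the green foot, and is let go (horizontal distance between buffer and arbor below 0.008 m and z of buffer in the frame of arbor between 0.008 and 0.016 m and angle between buffer's own z axis and vertical below 0.12 rad and contact force between the fingers and buffer below 0.1 N), for 0.2 s.
2. the bright steel bearing lies flat over the spindle on the part before it, and is let go (horizontal distance between bearing and arbor below 0.008 m and z of bearing in the frame of arbor between 0.022 and 0.03 m and angle between bearing's own z axis and vertical below 0.12 rad and contact force between the fingers and bearing below 0.1 N), for 0.2 s.
3. the blue spacer lies flat over the spindle on the part before it, and is let go (horizontal distance between spacer and arbor below 0.008 m and z of spacer in the frame of arbor between 0.034 and 0.042 m and angle between spacer's own z axis and vertical below 0.12 rad and contact force between the fingers and spacer below 0.1 N), for 0.2 s.
4. the red end collar lies flat over the spindle on the part before it, and is let go (horizontal distance between end_collar and arbor below 0.008 m and z of end_collar in the frame of arbor between 0.046 and 0.054 m and angle between end_collar's own z axis and vertical below 0.12 rad and contact force between the fingers and end_collar below 0.1 N), for 0.2 s.
At the end, for the whole second after the job is handed in: Buffer, bearing, spacer and end collar lie on the arbor's spindle in this order from the bottom, each flat (within 0.12 rad), its axis within 8 mm of the spindle's and its underside within 4 mm of its height in a closed stack (12, 26, 38 and 50 mm above the table), all released and at rest (all of step 1 and all of step 2 and all of step 3 and all of step 4 and linear speed of each of buffer, bearing, spacer, end_collar below 0.02 m/s); the robot touches nothing.
It fails at once if the rusty old bearing is moved more than 20 mm (distance of old_bearing from where it was at the start of the episode above 0.02 m).
It fails at once if the grease jar is moved more than 20 mm (distance of grease_jar from where it was at the start of the episode above 0.02 m).
It fails at once if a part is dropped onto the arbor (it moves faster than 0.6 m/s there) ((linear speed of buffer above 0.6 m/s and horizontal distance between buffer and arbor below 0.02 m and z of buffer in the frame of arbor below 0.08 m) or (linear speed of bearing above 0.6 m/s and horizontal distance between bearing and arbor below 0.02 m and z of bearing in the frame of arbor below 0.08 m) or (linear speed of spacer above 0.6 m/s and horizontal distance between spacer and arbor below 0.02 m and z of spacer in the frame of arbor below 0.08 m) or (linear speed of end_collar above 0.6 m/s and horizontal distance between end_collar and arbor below 0.02 m and z of end_collar in the frame of arbor below 0.08 m)).
It also fails if it takes over 99 s, if anything falls off the work surface, if the arm or the gripper's body presses on something with over 40 N, if the wrist force passes 120 N, or if a joint passes its speed limit or range.

## Robot

A 6-joint arm with a two-finger parallel gripper is mounted at the origin on the work surface; the furniture and walls round the work are solid. World frame = base frame: x ahead of the robot, y to its left, z up, the work surface at z = 0. Lengths are in m, angles in rad, forces in N, time in s.
With the tool pointing down it reaches from about 0.3 to 0.875 m from the base axis. Payload 6.4 kg.
Tool frame: the origin (TCP) lies between the finger pads; the fingertips stand 22 mm ahead of it and the grasp point (between the pads) lies 3 mm ahead of it; z points along the fingers, y is the line along which they close (so a half turn about z gives the same grasp; the last joint's range is limited). The gripper opens to 85 mm and grips with 20 to 120 N. Pads are 22 mm wide; open, the fingers measure 114 mm over their backs; the gripper's body (76 mm by 85 mm) begins 54 mm behind the grasp point. The pads swing forward as they close: fully open they stand 13 mm farther back than shut.
Start: joints at [0.984, 0.181, 1.607, -0, 1.354, -0.206], TCP at [0.214, 0.534, 0.253] pointing down, gripper open.
Joint ranges: [-2.99, 2.99], [-0.89, 2.07], [0.3, 2.58], [-1.14, 4.28], [0, 2.63], [-3.12, 3.12]. Speed limits (rad/s): [2.57, 2.57, 3.01, 3.14, 3.14, 3.14].

## Interface

Orientations are given as a unit quaternion [w, x, y, z].
In Python, from bench import ctrl, imaging, workorder gives the robot as it stands.
- The arm moves only by the shell command python3 -m pendant 'ROWS' [OPENING]. ROWS is JSON, a list of rows, each a list of 4 numbers: the shift along the tool's x, y, z in cm, then the turn about the tool's z in degrees. In form: [[dx, dy, dz, roll], ...]. A call has 1 to 12 rows; each row is the pose to reach, as a shift and turn from the pose commanded when the call began, along the tool's axes at that moment; what a row does not reach only later rows make up. A row lasts 1/12 s, in which the tool goes at most 41.7 mm and 7.16 degrees, less where a joint would pass 70% of its speed; a pose out of reach is approached as far as the arm can. A call with a gripper value outside its range is refused whole. OPENING is the opening, from 0 (shut) to 1 (fully open), set as the call begins (- or left out, the last holds). The fingers move at their own pace and stop on an object; the grip force is fixed at half the most. Time passes only in rows, so rows that repeat a pose let the fingers close. It gives the time, the measured TCP pose, the force, the opening and the grip force at its end, in the units of the state.
- ctrl.get_obs(): the state, without advancing time (a new reading comes with each control period).
- imaging.camera(name): name is "scene" or "top"; returns the picture (420x560x3 uint8, red, green, blue); there is no depth.
- imaging.camera_info(name): a dict with "K" (3x3 intrinsics, pixels), "T" (4x4, takes a point from camera to world coordinates). Camera axes: x right, y up, looking along -z (the intrinsics and any distortion apply to the point x, -y, -z); pixel columns grow to the right and rows downward; lengths in m; the calibration is good to about 2 mm. A picture is of the moment at which its call begins. camera_info takes no time and is no camera call.
- workorder.hand_in(): hands the job in; it is judged then, once.
The state is a dict: "time_s": time; "q": joint angles; "dq": joint speeds; "joint_efforts": joint torques, N m; "eef_pos": TCP position; "eef_rot": TCP orientation; "wrist_force": force on the tool from outside, world axes, zero at the start; "torque": the same for the moment, N m; "opening": opening from 0.0 (shut) to 1.0 (fully open); "grasp_force": force on a finger pad.
Only numpy, scipy, OpenCV 4.12 (cv2) and the standard library are available. Lean on these libraries where they do the work, as an engineer would, in place of code of your own. Each camera call takes 0.05 s, during which the arm holds its last target. There are 200 camera calls.

## Working session

There is one attempt and no reset: what is moved stays moved. The work goes in short steps, Python scripts to look and compute and a shell command to move; the robot and the scene stay as the last step left them, time stands still between calls to the robot, and variables do not carry over. Pictures are saved under pics/ and viewed, at most 15 in all, crops included, and the job is handed in when it is done.

```bash
ls; mkdir -p pics; python3 - <<'E'
from bench import ctrl, imaging
import cv2
for n in("scene","top"):
    cv2.imwrite(f"pics/{n}0.png",cv2.cvtColor(imaging.camera(n),cv2.COLOR_RGB2BGR))
    i=imaging.camera_info(n);print(n,i)
o=ctrl.get_obs();print(o)
E
```

```text
pics
scene {'K': array([[389.39329459,   0.        , 275.98055427],
       [  0.        , 389.39329459, 207.04786477],
       [  0.        ,   0.        ,   1.        ]]), 'T': array([[ 0.68929326,  0.46496204, -0.55559437, -0.02500114],
       [-0.7243091 ,  0.42549748, -0.54252026, -0.42794858],
       [-0.01584732,  0.77637761,  0.63006878,  0.59324391],
       [ 0.        ,  0.        ,  0.        ,  1.        ]])}
top {'K': array([[470.43521773,   0.        , 286.60269444],
       [  0.        , 470.43521773, 210.93810663],
       [  0.        ,   0.        ,   1.        ]]), 'T': array([[ 0.02173698,  0.97656242, -0.21413396,  0.220802  ],
       [-0.99975106,  0.02015421, -0.00957217,  0.03019477],
       [-0.00503212,  0.21428872,  0.9767574 ,  1.1923499 ],
       [ 0.        ,  0.        ,  0.        ,  1.        ]])}
{'time_s': 0.1, 'q': array([ 9.83758671e-01,  1.81493099e-01,  1.60790532e+00, -4.50939461e-05,
        1.35380910e+00, -2.06313785e-01]), 'dq': array([ 1.54790105e-05, -7.22522768e-04, -3.74166921e-03,  5.80188523e-04,
       -3.01562137e-03,  5.58372308e-04]), 'joint_efforts': array([ 5.05885346e-04, -4.45879412e+01, -3.52238846e+01, -2.18817195e-04,
        4.22693571e-03,  1.03059807e-05]), 'eef_pos': array([0.21340454, 0.53342833, 0.2524607 ]), 'eef_rot': array([-2.91649590e-04,  1.89209459e-01,  9.81936418e-01, -7.53239795e-04]), 'wrist_force': array([-0.19872063,  0.14420685, -0.63936393]), 'torque': array([-0.00350986,  0.00325845, -0.04414177]), 'grasp_force': 0.0, 'opening': 1.000117657978185}
```

View pics/scene0.png

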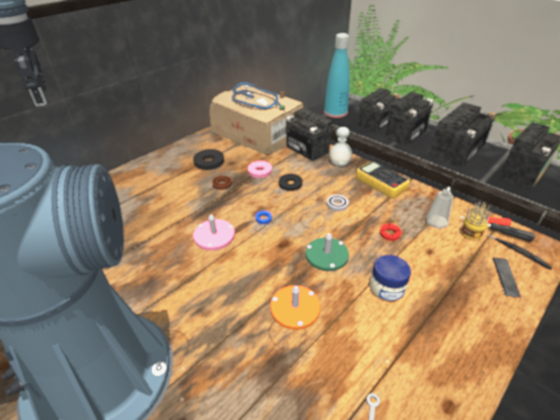

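View pics/top0.png

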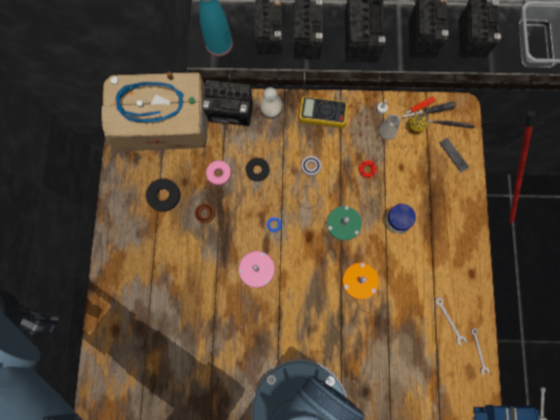

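Top view candidates:
- **Buffer:** black ring (258,169), larger black ring (163,195), pink ring (218,172). I choose (258,169).
- **Arbor:** green (344,222), pink (256,268), orange (361,281). I choose green.
- **Bearing:** bright (311,166) or rusty (204,213). I choose the bright one.
- **Spacer:** blue (274,225).
- **Collar:** red (368,169).

The jar is at (402,217). Next is a close crop to check these choices.

```bash
cat > h.py <<'E'
import numpy as np, cv2
from bench import ctrl, imaging
from scipy.spatial.transform import Rotation as R
def grab(n,f,box=None,s=4):
    im=cv2.cvtColor(imaging.camera(n),cv2.COLOR_RGB2BGR)
    if box: x0,y0,x1,y1=box; im=cv2.resize(im[y0:y1,x0:x1],None,fx=s,fy=s,interpolation=cv2.INTER_CUBIC)
    cv2.imwrite(f"pics/{f}.png",im); return im
def ray(n,u,v,z):
    i=imaging.camera_info(n);K,T=i["K"],i["T"]
    d=T[:3,:3]@np.array([(u-K[0,2])/K[0,0],-(v-K[1,2])/K[1,1],-1]);c=T[:3,3]
    return (c+d*(z-c[2])/d[2])[:2]
def proj(n,p):
    i=imaging.camera_info(n);K,T=i["K"],i["T"]
    q=T[:3,:3].T@(np.array(p)-T[:3,3]);return K[0,2]-K[0,0]*q[0]/q[2],K[1,2]+K[1,1]*q[1]/q[2]
def go(p,yaw=None):
    """shift (cm) in tool axes from measured TCP to world p; turn to make closing line at yaw deg"""
    o=ctrl.get_obs();w,x,y,z=o["eef_rot"];M=R.from_quat([x,y,z,w]).as_matrix()
    s=M.T@(np.array(p)-o["eef_pos"])*100
    a=np.degrees(np.arctan2(M[1,1],M[0,1]))
    print("shift",s.round(2),"tool y az",a.round(1),"z tilt",M[:,2].round(3))
    if yaw is not None: print("roll",((a-yaw+90)%180-90).round(1))
E
python3 - <<'E'
from h import *
im=grab("top","c1",(235,140,435,290),4)
for n,u,v,z in[("buffer",258,169,.014),("bearing",311,166,.012),("spacer",274.5,225,.012),("collar",368,169,.012),("footc",344,222.5,.012),("tip",345.5,221,.061),("jar",402,217,.06),("old",204,213,.01),("orange",361,281,.01),("pinkring",218,172,.01)]:
    print(n,ray("top",u,v,z).round(4))
# colour centroids
im=cv2.cvtColor(imaging.camera("top"),cv2.COLOR_RGB2HSV)
def cen(n,lo,hi,box,z):
    x0,y0,x1,y1=box;m=cv2.inRange(im[y0:y1,x0:x1],lo,hi);c=max(cv2.findContours(m,0,1)[0],key=cv2.contourArea)
    (u,v),r=cv2.minEnclosingCircle(c);u+=x0;v+=y0;print(n,round(u,1),round(v,1),round(r,1),ray("top",u,v,z).round(4))
cen("buffer",(0,0,0),(180,255,60),(240,150,276,188),.007)
cen("spacer",(105,120,40),(130,255,255),(262,212,288,238),.006)
cen("collar",(170,130,60),(180,255,255),(352,155,384,185),.006)
cen("green",(60,60,20),(95,255,255),(320,200,368,246),.012)
E
```

```text
buffer [0.5899 0.119 ]
bearing [ 0.6015 -0.0196]
spacer [0.4422 0.0718]
collar [ 0.5963 -0.1688]
footc [ 0.4524 -0.1054]
tip [ 0.4466 -0.1035]
jar [ 0.4597 -0.2422]
old [0.4702 0.2542]
orange [ 0.3053 -0.1473]
pinkring [0.5808 0.2239]
buffer 257.1 169.2 11.3 [0.5916 0.122 ]
spacer 274.0 224.2 7.1 [0.4454 0.0734]Traceback (most recent call last):
  File "<stdin>", line 12, in <module>
  File "<stdin>", line 8, in cen
ValueError: max() iterable argument is empty
```

View pics/c1.png

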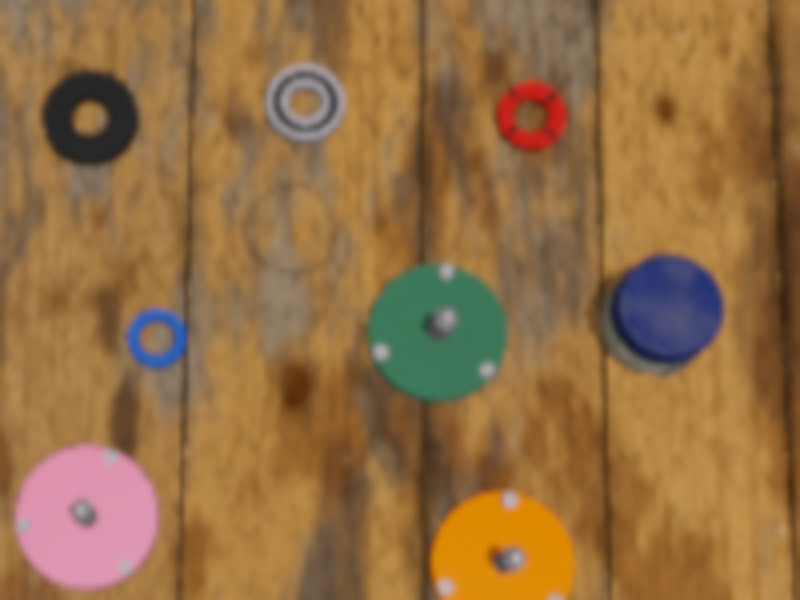

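Crop (4× from 235,140): buffer (90,118), bearing (305,102), collar (532,116) with four marks, blue spacer (156,338), green foot centre (438,332), and its tip at about (444,320). The choices are confirmed.

```bash
python3 - <<'E'
from h import *
f=lambda x,y:((x+.5)/4-.5+235,(y+.5)/4-.5+140)
P={}
for n,x,y,z in[("buffer",90,118,.010),("bearing",305,102.5,.009),("spacer",156.5,338.5,.009),("collar",532,116,.009),("foot",438,332.5,.011),("tip",445,319,.06)]:
    P[n]=ray("top",*f(x,y),z);print(n,P[n].round(4))
go([*P["buffer"],.16],0)
go([*P["buffer"],.03],90)
print(ctrl.get_obs()["eef_pos"])
E
```

```text
buffer [0.5908 0.1216]
bearing [ 0.6046 -0.0194]
spacer [0.4447 0.0739]
collar [ 0.5983 -0.1684]
foot [ 0.4519 -0.1059]
tip [ 0.4509 -0.1045]
shift [-50.34 -24.22   9.29] tool y az 68.2 z tilt [-0.001 -0.001 -1.   ]
roll 68.2
shift [-50.34 -24.2   22.29] tool y az 68.2 z tilt [-0.001 -0.001 -1.   ]
roll -21.8
[0.21351966 0.53356559 0.25274274]
```

```bash
r='[-50.3,-24.2,9.3,-21.8]'; python3 -m pendant '[[-50.3,-24.2,9.3,-21.8],[-50.3,-24.2,9.3,-21.8],[-50.3,-24.2,9.3,-21.8],[-50.3,-24.2,9.3,-21.8],[-50.3,-24.2,9.3,-21.8],[-50.3,-24.2,9.3,-21.8],[-50.3,-24.2,9.3,-21.8],[-50.3,-24.2,9.3,-21.8],[-50.3,-24.2,9.3,-21.8],[-50.3,-24.2,9.3,-21.8],[-50.3,-24.2,9.3,-21.8],[-50.3,-24.2,9.3,-21.8]]'; python3 -c "
from h import *
go([.5908,.1216,.16],90);go([.5908,.1216,.06],90)"
```

```text
time_s: 1.2
eef_pos: [0.5409, 0.176, 0.1724]
eef_rot: [-0.0, 0.0, 1.0, 0.0]
wrist_force: [-0.2, 0.3, 0.0]
opening: 0.995
grasp_force: 0.0
shift [-4.99 -5.44  1.24] tool y az 90.0 z tilt [-0.  0. -1.]
roll -0.0
shift [-4.99 -5.44 11.24] tool y az 90.0 z tilt [-0.  0. -1.]
roll -0.0
```

```bash
python3 -m pendant '[[-5,-5.4,1.2,0],[-5,-5.4,1.2,0],[-5,-5.4,4,0],[-5,-5.4,8,0],[-5,-5.4,11.2,0],[-5,-5.4,11.2,0],[-5,-5.4,11.2,0],[-5,-5.4,11.2,0]]' 0.88; python3 -c "
from h import *
go([.5908,.1216,.04],90)
u,v=map(int,proj('scene',[.59,.12,.05]));print(u,v)
a=grab('scene','g1',(u-50,v-50,u+50,v+50),5)
u,v=map(int,proj('top',[.59,.12,.05]));b=grab('top','g1b',(u-30,v-50,u+30,v+50),5)
cv2.imwrite('pics/g1.png',np.hstack([a,b]))"
```

```text
time_s: 1.87
eef_pos: [0.591, 0.124, 0.0625]
eef_rot: [0.001, -0.0, 1.0, 0.0]
wrist_force: [-0.0, -0.1, 0.3]
opening: 0.878
grasp_force: 0.0
shift [ 0.03 -0.24  2.25] tool y az 90.0 z tilt [ 0.002  0.    -1.   ]
roll 0.0
290 168
```

View pics/g1.png

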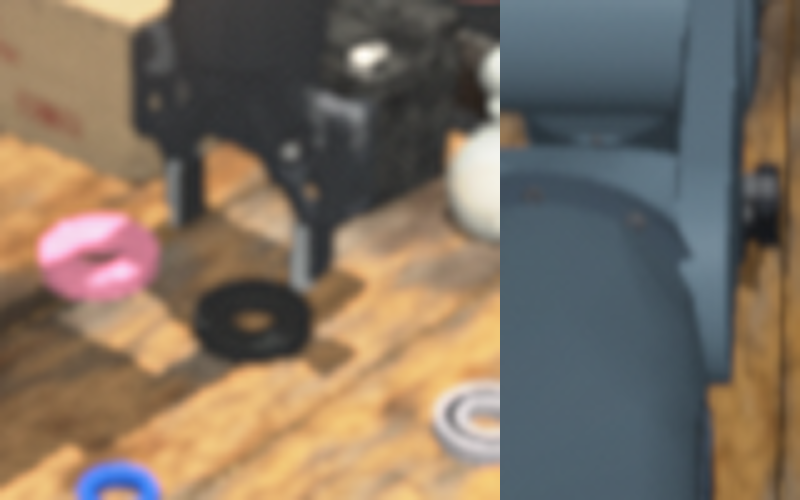

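Scene crop (5× from 240,118): the fingers straddle the black buffer from above, with the near tip's bottom edge at about (308,288) and the far one at about (183,222). Next I estimate the tip height from these.

```bash
python3 -c "
from h import *
for n,y in(('near',.124-.041),('far',.124+.041)):
  for z in(.03,.035,.04,.045,.05,.055,.06):
    u,v=proj('scene',[.591,y,z]);print(n,z,round((u-240)*5),round((v-118)*5))
print('buffer',[round((a-b)*5) for a,b in zip(proj('scene',[.591,.1216,.014]),(240,118))])
"
```

```text
near 0.03 307 312
near 0.035 307 304
near 0.04 307 296
near 0.045 307 287
near 0.05 308 279
near 0.055 308 271
near 0.06 308 262
far 0.03 188 251
far 0.035 188 243
far 0.04 187 235
far 0.045 187 227
far 0.05 187 219
far 0.055 187 211
far 0.06 187 202
buffer [249, 309]
```

```bash
python3 -m pendant '[[0,-0.2,0,0],[0,-0.2,0,0],[0,-0.2,1,0],[0,-0.2,2,0],[0,-0.2,3,0],[0,-0.2,3.8,0],[0,-0.2,3.8,0],[0,-0.2,3.8,0],[0,-0.2,3.8,0]]'; python3 -c "
from h import *
go([.5908,.1216,.022],90)
u,v=map(int,proj('scene',[.59,.12,.02]))
a=grab('scene','g2',(u-45,v-40,u+45,v+40),7)"
```

```text
time_s: 2.72
eef_pos: [0.5899, 0.1218, 0.0226]
eef_rot: [-0.0, 0.0, 1.0, 0.0]
wrist_force: [-0.1, -0.4, -0.3]
opening: 0.881
grasp_force: 0.0
shift [-0.09 -0.02  0.06] tool y az 90.0 z tilt [-0.  0. -1.]
roll -0.0
```

View pics/g2.png

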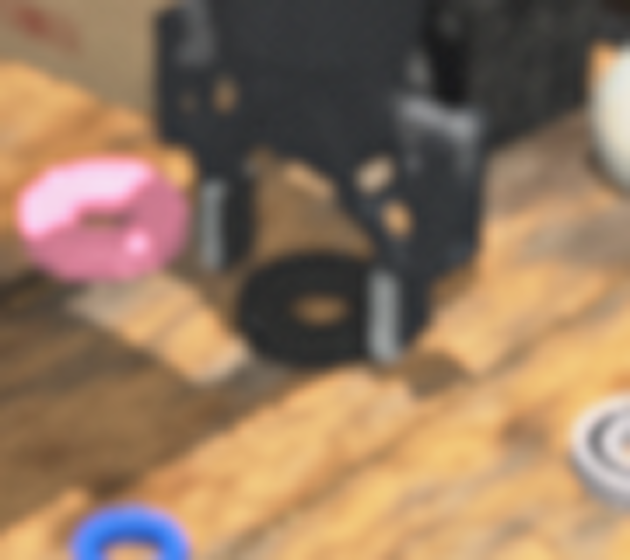

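The fingers straddle the buffer. The near tip at about (385,358) sits just above the table and touches nothing. Closing.

```bash
python3 -m pendant '[[-0.1,0,0.1,0],[-0.1,0,0.1,0],[-0.1,0,0.1,0],[-0.1,0,0.1,0],[-0.1,0,0.1,0],[-0.1,0,0.1,0]]' 0.6;  python3 -m pendant '[[0,0,-0.5,0],[0,0,-2,0],[0,0,-4,0],[0,0,-8,0],[0,0,-8,0],[0,0,-8,0],[0,0,-8,0]]'; python3 -c "
from h import *
go([.4515,-.1052,.10],90)"
```

```text
time_s: 3.27
eef_pos: [0.5918, 0.1218, 0.0234]
eef_rot: [0.001, 0.0, 1.0, -0.0]
wrist_force: [-1.9, 0.0, 7.1]
opening: 0.694
grasp_force: 62.7
time_s: 3.85
eef_pos: [0.5909, 0.1218, 0.1021]
eef_rot: [0.0, 0.0, 1.0, 0.0]
wrist_force: [-0.0, 0.3, -0.8]
opening: 0.693
grasp_force: 64.5
shift [ 13.93 -22.7    0.2 ] tool y az 90.0 z tilt [ 0.001  0.    -1.   ]
roll -0.0
```

```bash
python3 -m pendant '[[13.9,-22.7,0,0],[13.9,-22.7,0,0],[13.9,-22.7,0,0],[13.9,-22.7,0,0],[13.9,-22.7,0,0],[13.9,-22.7,0,0],[13.9,-22.7,0,0],[13.9,-22.7,0,0],[13.9,-22.7,0,0],[13.9,-22.7,0,0]]'; python3 -c "
from h import *
go([.4515,-.1052,.0354],90)
u,v=map(int,proj('scene',[.4515,-.1052,.05]))
a=grab('scene','g3',(u-50,v-40,u+50,v+45),7)
print(u-50,v-40,[((x-u+50)*7,(y-v+40)*7) for x,y in[proj('scene',[.4515,-.1052,z]) for z in(.061,.093,.079)]])"
```

```text
time_s: 4.68
eef_pos: [0.4516, -0.1045, 0.1011]
eef_rot: [-0.001, 0.0, 1.0, 0.001]
wrist_force: [-0.5, -0.6, -0.1]
opening: 0.691
grasp_force: 64.6
shift [-0.   -0.08  6.57] tool y az 90.0 z tilt [-0.001  0.001 -1.   ]
roll -0.0
277 198 [(np.float64(355.4374210017812), np.float64(254.40275709170757)), (np.float64(363.28881131719146), np.float64(169.814409039217)), (np.float64(359.8028271202633), np.float64(207.37127893224485))]
```

View pics/g3.png

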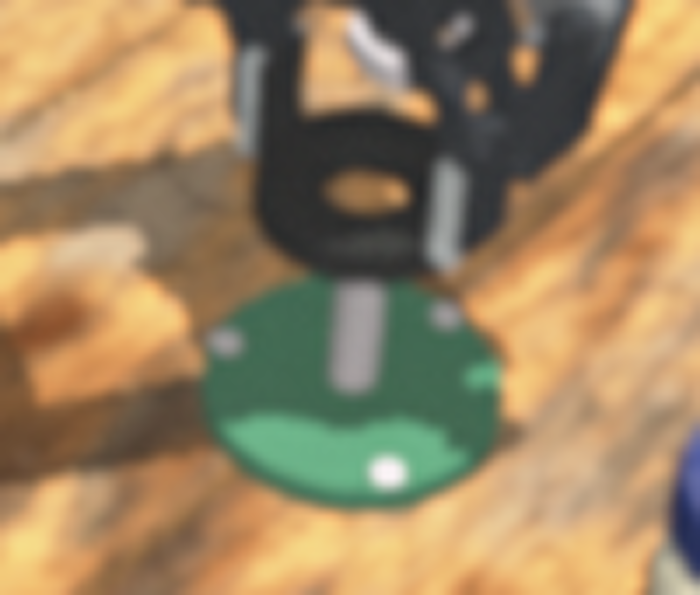

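```bash
cat >> h.py <<'E'
def ext(x,y,z,r,ox,oy,s,n='scene'):
    """crop-pixel extremes (l,r,t,b) of a horizontal circle"""
    t=np.linspace(0,6.283,200);P=np.array([proj(n,[x+r*np.cos(a),y+r*np.sin(a),z]) for a in t])
    P=(P+.5-[ox,oy])*s-.5
    return P[:,0].min().round(),P[:,0].max().round(),P[:,1].min().round(),P[:,1].max().round()
E
python3 -c "
from h import *
e=lambda n,*a:print(n,ext(*a,277,198,7))
x,y=.4516,-.1047
e('buf top',x,y,.0925,.032);e('buf bot',x,y,.0785,.032);e('bore top',x,y,.0925,.0115);e('bore bot',x,y,.0785,.0115)
x,y=.4515,-.1052
e('foot top',x,y,.012,.045);e('foot bot',x,y,.0,.045);e('sp base',x,y,.012,.007);e('sp up',x,y,.054,.007)"
```

```text
buf top (np.float64(249.0), np.float64(482.0), np.float64(99.0), np.float64(252.0))
buf bot (np.float64(247.0), np.float64(477.0), np.float64(137.0), np.float64(290.0))
bore top (np.float64(323.0), np.float64(407.0), np.float64(146.0), np.float64(201.0))
bore bot (np.float64(320.0), np.float64(403.0), np.float64(184.0), np.float64(239.0))
foot top (np.float64(195.0), np.float64(501.0), np.float64(274.0), np.float64(493.0))
foot bot (np.float64(193.0), np.float64(497.0), np.float64(302.0), np.float64(522.0))
sp base (np.float64(323.0), np.float64(371.0), np.float64(362.0), np.float64(396.0))
sp up (np.float64(332.0), np.float64(381.0), np.float64(259.0), np.float64(292.0))
```

Scene crop (7× from 277,198): buffer bore at (367,192) and spindle base at (352,390). Both are offset from the model by the same few pixels, so they are aligned within about 1 mm. Lowering.

```bash
python3 -m pendant '[[0,-0.05,1,0],[0,-0.05,2,0],[0,-0.05,3,0],[0,-0.05,4,0],[0,-0.05,5,0],[0,-0.05,5.8,0],[0,-0.05,6.2,0],[0,-0.05,6.5,0],[0,-0.05,6.6,0],[0,-0.05,6.6,0]]'
```

```text
time_s: 5.57
eef_pos: [0.4519, -0.1057, 0.0359]
eef_rot: [-0.0, 0.0, 1.0, -0.0]
wrist_force: [0.0, -0.6, -1.6]
opening: 0.696
grasp_force: 64.6
```

```bash
python3 -m pendant '[[0,0,0.05,0],[0,0,0.1,0],[0,0,0.1,0],[0,0,0.1,0]]'
```

```text
time_s: 5.9
eef_pos: [0.4523, -0.106, 0.0354]
eef_rot: [0.001, 0.0, 1.0, -0.0]
wrist_force: [-0.1, -0.5, 2.9]
opening: 0.692
grasp_force: 65.0
```

Contact. Release gently and go up, then look.

```bash
python3 -m pendant '[[0,0,0,0],[0,0,0,0],[0,0,0,0],[0,0,0,0],[0,0,-1,0],[0,0,-3,0],[0,0,-6,0],[0,0,-9,0],[0,0,-9,0],[0,0,-9,0]]' 0.8; python3 -c "
from h import *
go([.6046,-.0194,.10],90)
u,v=map(int,proj('scene',[.4515,-.1052,.05]))
a=grab('scene','g4',(u-50,v-40,u+50,v+45),7)
for n,z,r in(('top',.026,.032),('bore',.026,.0115)):print(n,ext(.4515,-.1052,z,r,u-50,v-40,7))"
```

```text
time_s: 6.73
eef_pos: [0.4534, -0.1064, 0.1273]
eef_rot: [0.002, 0.0, 1.0, -0.001]
wrist_force: [-0.8, 0.1, -1.2]
opening: 0.801
grasp_force: 0.0
shift [-15.11   8.71   2.78] tool y az 90.0 z tilt [ 0.005 -0.002 -1.   ]
roll -0.0
top (np.float64(241.0), np.float64(461.0), np.float64(270.0), np.float64(425.0))
bore (np.float64(311.0), np.float64(390.0), np.float64(317.0), np.float64(373.0))
```

View pics/g4.png

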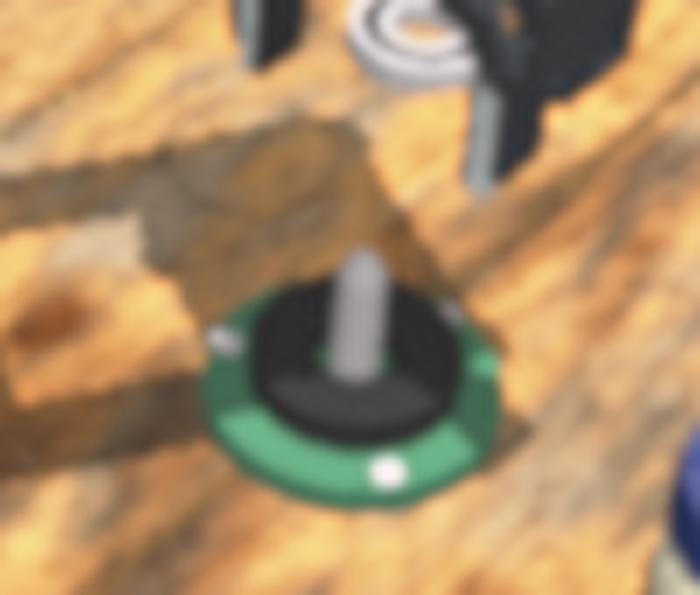

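The buffer lies flat on the green foot around the spindle: disc at x 248–463, foot 203–502, spindle foot at about (355,380). Now the bearing.

```bash
python3 -m pendant '[[-15.1,8.7,0,0],[-15.1,8.7,0,0],[-15.1,8.7,0,0],[-15.1,8.7,0,0],[-15.1,8.7,0,0],[-15.1,8.7,3,0],[-15.1,8.7,6,0],[-15.1,8.7,7,0],[-15.1,8.7,7,0],[-15.1,8.7,7,0]]'; python3 -c "
from h import *
go([.6046,-.0194,.029],90)
u,v=map(int,proj('scene',[.6046,-.0194,.02]))
a=grab('scene','g5',(u-45,v-40,u+45,v+40),7)
print(ext(.6046,-.0194,.012,.026,u-45,v-40,7))"
```

```text
time_s: 7.62
eef_pos: [0.6018, -0.0187, 0.054]
eef_rot: [-0.001, 0.0, 1.0, 0.0]
wrist_force: [0.3, -0.2, 0.1]
opening: 0.796
grasp_force: 0.0
shift [-0.28 -0.07  2.5 ] tool y az 90.0 z tilt [-0.003  0.001 -1.   ]
roll -0.0
(np.float64(243.0), np.float64(395.0), np.float64(256.0), np.float64(350.0))
```

View pics/g5.png

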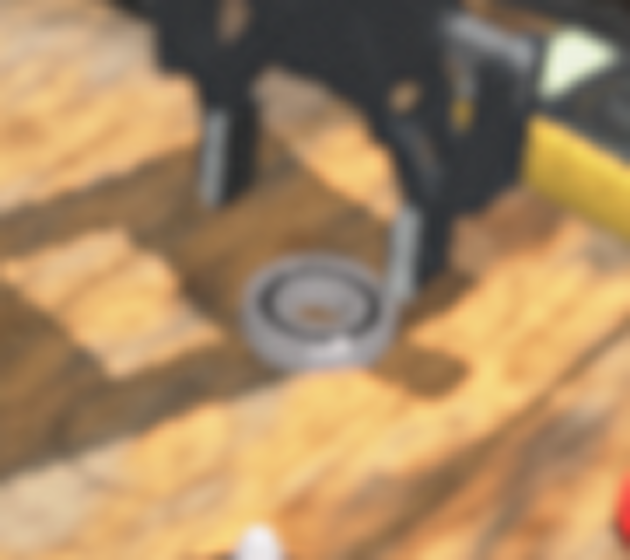

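The bearing sits at (318,310) in the crop, as predicted, between the fingers. Descend and grip.

```bash
python3 -m pendant '[[-0.3,-0.1,0.5,0],[-0.3,-0.1,1.5,0],[-0.3,-0.1,2.3,0],[-0.3,-0.1,2.5,0],[-0.3,-0.1,2.5,0],[-0.3,-0.1,2.5,0]]';  python3 -m pendant '[[0,0,0,0],[0,0,0,0],[0,0,0,0],[0,0,0,0],[0,0,0,0],[0,0,0,0]]' 0.4; python3 -m pendant '[[0,0,-0.5,0],[0,0,-2,0],[0,0,-4,0],[0,0,-7.5,0],[0,0,-7.5,0],[0,0,-7.5,0],[0,0,-7.5,0]]'; python3 -c "
from h import *
go([.451,-.1065,.105],90)"
```

```text
time_s: 8.17
eef_pos: [0.6056, -0.0197, 0.0296]
eef_rot: [-0.0, 0.0, 1.0, 0.0]
wrist_force: [-0.1, 0.3, -0.3]
opening: 0.796
grasp_force: 0.0
time_s: 8.67
eef_pos: [0.608, -0.0195, 0.0331]
eef_rot: [0.002, 0.0, 1.0, -0.0]
wrist_force: [-2.5, 1.6, 16.0]
opening: 0.4
grasp_force: 7.9
time_s: 9.25
eef_pos: [0.6058, -0.0197, 0.105]
eef_rot: [0.0, 0.0, 1.0, -0.0]
wrist_force: [-0.0, -0.2, -0.3]
opening: 0.398
grasp_force: 0.0
shift [15.48 -8.68 -0.  ] tool y az 90.0 z tilt [ 0. -0. -1.]
roll -0.0
```

The gripper closed to 0.40 with an upward force, so the tips were too high and slid over the bearing's top edge. Looking again.

```bash
python3 -m pendant '[[0,0,0,0],[0,0,0,0],[0,0,0,0],[0,0,0,0]]' 0.8; python3 -c "
from h import *
u,v=map(int,proj('scene',[.6046,-.0194,.02]))
a=grab('scene','g6',(u-45,v-40,u+45,v+40),7)
go([.6046,-.0194,.024],90)"
```

```text
time_s: 9.58
eef_pos: [0.6053, -0.0196, 0.1039]
eef_rot: [-0.001, 0.0, 1.0, 0.0]
wrist_force: [-0.4, 0.2, -1.1]
opening: 0.798
grasp_force: 0.0
shift [0.08 0.02 8.01] tool y az 90.0 z tilt [-0.001  0.    -1.   ]
roll -0.0
```

View pics/g6.png

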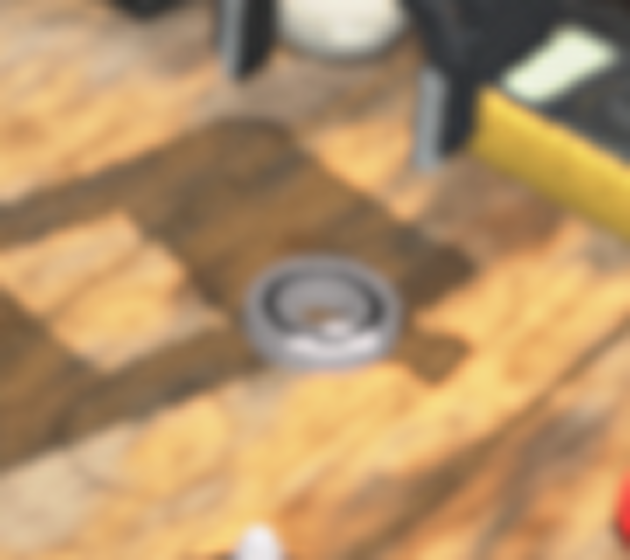

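The bearing still lies flat at (323,311), about 1.5 mm to the right. Retry lower.

```bash
python3 -m pendant '[[0,0,3,0],[0,0,6,0],[0,0,7,0],[0,0,7.7,0],[0,0,8,0],[0,0,8.05,0],[0,0,8.05,0],[0,0,8.05,0]]';  python3 -m pendant '[[0,0,0,0],[0,0,0,0],[0,0,0,0],[0,0,0,0],[0,0,0,0],[0,0,0,0]]' 0.4
```

```text
time_s: 10.3
eef_pos: [0.607, -0.02, 0.0258]
eef_rot: [0.001, 0.0, 1.0, -0.0]
wrist_force: [0.1, 0.7, -0.2]
opening: 0.796
grasp_force: 0.0
time_s: 10.8
eef_pos: [0.6069, -0.0199, 0.0261]
eef_rot: [0.001, 0.0, 1.0, -0.0]
wrist_force: [-1.4, 0.1, 6.2]
opening: 0.562
grasp_force: 61.3
```

```bash
python3 -m pendant '[[0,0,-0.5,0],[0,0,-2,0],[0,0,-4,0],[0,0,-7.5,0],[0,0,-9,0],[0,0,-9,0],[0,0,-9,0]]'; python3 -m pendant '[[15.5,-8.7,0,0],[15.5,-8.7,0,0],[15.5,-8.7,0,0],[15.5,-8.7,0,0],[15.5,-8.7,0,0],[15.5,-8.7,0,0],[15.5,-8.7,0,0],[15.5,-8.7,0,0],[15.5,-8.7,0,0]]';python3 -c "
from h import *
go([.451,-.1065,.052],90)
u,v=map(int,proj('scene',[.4515,-.1052,.06]))
print(u,v);a=grab('scene','g7',(u-50,v-50,u+50,v+35),7)
for n,z,r in(('bot',.089,.026),('top',.101,.026)):print(n,ext(.451,-.1065,z,r,u-50,v-50,7))"
```

```text
time_s: 11.38
eef_pos: [0.6064, -0.0198, 0.1154]
eef_rot: [0.001, 0.0, 1.0, -0.0]
wrist_force: [-0.4, 0.3, -2.4]
opening: 0.566
grasp_force: 62.3
time_s: 12.13
eef_pos: [0.4518, -0.1063, 0.1142]
eef_rot: [0.0, -0.0, 1.0, 0.0]
wrist_force: [-0.1, 1.0, -1.7]
opening: 0.566
grasp_force: 62.4
shift [ 0.08 -0.03  6.22] tool y az 90.0 z tilt [ 0.  0. -1.]
roll 0.0
327 234
bot (np.float64(274.0), np.float64(463.0), np.float64(224.0), np.float64(349.0))
top (np.float64(276.0), np.float64(467.0), np.float64(192.0), np.float64(316.0))
```

View pics/g7.png

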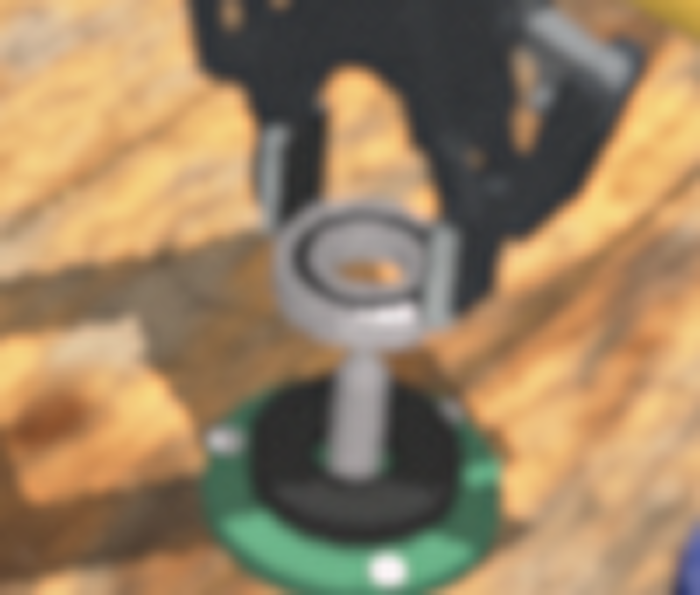

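The bearing is held level at (368,265) over the spindle tip (367,355), and the spindle axis extends to about (372,270). Lowering.

```bash
python3 -m pendant '[[0,0,1,0],[0,0,2,0],[0,0,3,0],[0,0,4,0],[0,0,5,0],[0,0,5.6,0],[0,0,5.9,0],[0,0,6.1,0],[0,0,6.2,0],[0,0,6.2,0],[0,0,6.2,0]]'
```

```text
time_s: 13.1
eef_pos: [0.4511, -0.1068, 0.0527]
eef_rot: [0.0, 0.0, 1.0, -0.0]
wrist_force: [-0.1, -0.4, -1.2]
opening: 0.563
grasp_force: 62.4
```

```bash
python3 -m pendant '[[0,0,0.05,0],[0,0,0.1,0],[0,0,0.1,0],[0,0,0.1,0]]'
```

```text
time_s: 13.43
eef_pos: [0.4512, -0.1069, 0.052]
eef_rot: [0.0, 0.0, 1.0, -0.0]
wrist_force: [-1.6, 1.0, 5.0]
opening: 0.566
grasp_force: 63.2
```

```bash
python3 -m pendant '[[0,0,0,0],[0,0,0,0],[0,0,0,0],[0,0,0,0],[0,0,-1,0],[0,0,-3,0],[0,0,-6,0],[0,0,-8,0],[0,0,-8,0],[0,0,-8,0]]' 0.68; python3 -c "
from h import *
go([.4447,.0739,.06],90)
u,v=map(int,proj('scene',[.4515,-.1052,.05]))
a=grab('scene','g8',(u-40,v-30,u+40,v+45),5)
u,v=map(int,proj('scene',[.4447,.0739,.01]))
b=grab('scene','g8',(u-30,v-45,u+30,v+30),5)
print(ext(.4447,.0739,.012,.019,u-30,v-45,5))
cv2.imwrite('pics/g8.png',np.hstack([a,b]))"
```

```text
time_s: 14.27
eef_pos: [0.4518, -0.1072, 0.133]
eef_rot: [0.002, 0.0, 1.0, -0.001]
wrist_force: [0.5, 0.4, -0.2]
opening: 0.679
grasp_force: 0.0
shift [ 0.74 18.12  7.27] tool y az 90.0 z tilt [ 0.003 -0.002 -1.   ]
roll -0.0
(np.float64(115.0), np.float64(197.0), np.float64(198.0), np.float64(251.0))
```

View pics/g8.png

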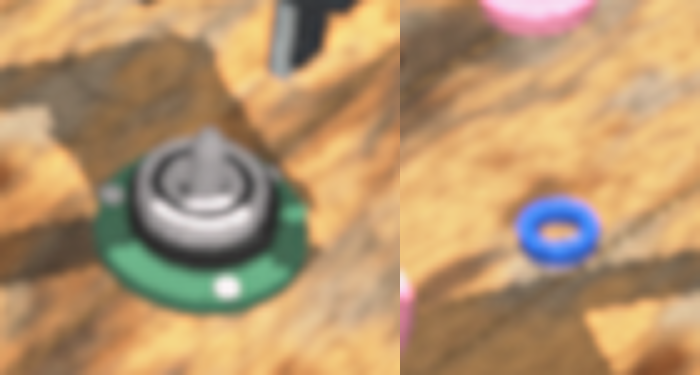

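The bearing lies flat and centred on the buffer (205,185). The spacer is at (558,230), within 1 mm of the estimate. Move over it, opening 0.6.

```bash
python3 -m pendant '[[0.7,18.1,0,0],[0.7,18.1,0,0],[0.7,18.1,0,0],[0.7,18.1,0,0],[0.7,18.1,0,0],[0.7,18.1,2,0],[0.7,18.1,5,0],[0.7,18.1,7.3,0],[0.7,18.1,7.3,0],[0.7,18.1,7.3,0],[0.7,18.1,7.3,0]]' 0.6; python3 -c "
from h import *
go([.4450,.0737,.0255],90)"
```

```text
time_s: 15.28
eef_pos: [0.444, 0.0742, 0.0586]
eef_rot: [-0.0, 0.0, 1.0, 0.0]
wrist_force: [0.2, 0.4, 0.1]
opening: 0.602
grasp_force: 0.0
shift [-0.1  -0.05  3.31] tool y az 90.0 z tilt [-0.001  0.    -1.   ]
roll -0.0
```

```bash
python3 -m pendant '[[-0.1,-0.05,1,0],[-0.1,-0.05,2,0],[-0.1,-0.05,3,0],[-0.1,-0.05,3.3,0],[-0.1,-0.05,3.3,0],[-0.1,-0.05,3.3,0],[-0.1,-0.05,3.3,0]]';  python3 -m pendant '[[0,0,0,0],[0,0,0,0],[0,0,0,0],[0,0,0,0],[0,0,0,0],[0,0,0,0]]' 0.25
```

```text
time_s: 15.87
eef_pos: [0.4451, 0.0738, 0.0255]
eef_rot: [0.0, 0.0, 1.0, -0.0]
wrist_force: [-0.6, -0.3, -0.2]
opening: 0.602
grasp_force: 0.0
time_s: 16.37
eef_pos: [0.4453, 0.0738, 0.0262]
eef_rot: [0.0, 0.0, 1.0, -0.0]
wrist_force: [-2.3, 1.0, 6.5]
opening: 0.381
grasp_force: 58.9
```

```bash
python3 -m pendant '[[0,0,-0.5,0],[0,0,-2,0],[0,0,-4,0],[0,0,-7.5,0],[0,0,-9.4,0],[0,0,-9.4,0],[0,0,-9.4,0]]'; python3 -m pendant '[[-0.6,-18.1,0,0],[-0.6,-18.1,0,0],[-0.6,-18.1,0,0],[-0.6,-18.1,0,0],[-0.6,-18.1,0,0],[-0.6,-18.1,0,0],[-0.6,-18.1,0,0],[-0.6,-18.1,0,0],[-0.6,-18.1,0,0]]';python3 -c "
from h import *
go([.451,-.1068,.0642],90)
u,v=map(int,proj('scene',[.4515,-.1052,.06]))
print(u,v);a=grab('scene','g9',(u-50,v-50,u+50,v+35),7)
for n,z,r in(('bot',.092,.019),('top',.104,.019)):print(n,ext(.451,-.1068,z,r,u-50,v-50,7))"
```

```text
time_s: 16.95
eef_pos: [0.4459, 0.0738, 0.1208]
eef_rot: [0.002, 0.0, 1.0, -0.0]
wrist_force: [-0.1, -0.2, -1.1]
opening: 0.383
grasp_force: 59.8
time_s: 17.7
eef_pos: [0.4501, -0.1057, 0.1185]
eef_rot: [-0.001, -0.001, 1.0, 0.001]
wrist_force: [0.7, -0.4, -0.5]
opening: 0.375
grasp_force: 59.9
shift [-0.1  -0.12  5.43] tool y az 90.1 z tilt [-0.002  0.001 -1.   ]
roll 0.1
327 234
bot (np.float64(301.0), np.float64(439.0), np.float64(232.0), np.float64(323.0))
top (np.float64(303.0), np.float64(443.0), np.float64(200.0), np.float64(290.0))
```

View pics/g9.png

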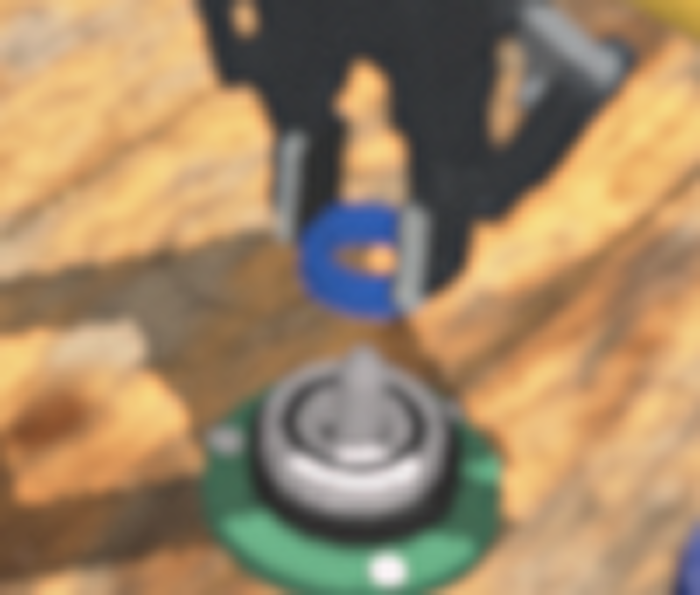

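The spacer is held level at (365,258), aligned with the spindle tip (363,350). Lowering.

```bash
python3 -m pendant '[[-0.1,-0.05,0.5,0],[-0.1,-0.05,1.3,0],[-0.1,-0.05,2.1,0],[-0.1,-0.05,3,0],[-0.1,-0.05,4,0],[-0.1,-0.05,4.7,0],[-0.1,-0.05,5.1,0],[-0.1,-0.05,5.3,0],[-0.1,-0.05,5.4,0],[-0.1,-0.05,5.4,0],[-0.1,-0.05,5.4,0]]'
```

```text
time_s: 18.67
eef_pos: [0.4521, -0.1079, 0.0657]
eef_rot: [0.0, 0.0, 1.0, -0.0]
wrist_force: [-0.3, -0.1, -1.5]
opening: 0.38
grasp_force: 59.9
```

```bash
python3 -m pendant '[[0,0.05,0.05,0],[0,0.1,0.1,0],[0,0.1,0.15,0],[0,0.1,0.15,0],[0,0.1,0.15,0]]'
```

```text
time_s: 19.08
eef_pos: [0.452, -0.1067, 0.0642]
eef_rot: [0.0, 0.0, 1.0, -0.0]
wrist_force: [-1.5, 1.3, 4.8]
opening: 0.377
grasp_force: 60.4
```

Contact at the expected height. Release, rise and go to the collar.

```bash
python3 -m pendant '[[0,0,0,0],[0,0,0,0],[0,0,0,0],[0,0,0,0],[0,0,-1,0],[0,0,-3,0],[0,0,-6,0],[0,0,-7,0],[0,0,-7,0],[0,0,-7,0]]' 0.48; python3 -c "
from h import *
go([.5983,-.1684,.06],90)
u,v=map(int,proj('scene',[.4515,-.1052,.05]))
a=grab('scene','g10',(u-40,v-30,u+40,v+45),5)
u,v=map(int,proj('scene',[.5983,-.1684,.01]))
b=grab('scene','g10',(u-30,v-45,u+30,v+30),5)
print(ext(.5983,-.1684,.012,.023,u-30,v-45,5))
cv2.imwrite('pics/g10.png',np.hstack([a,b]))"
```

```text
time_s: 19.92
eef_pos: [0.4521, -0.1068, 0.1343]
eef_rot: [0.001, 0.0, 1.0, -0.0]
wrist_force: [0.2, -0.7, 0.4]
opening: 0.481
grasp_force: 0.0
shift [-14.61  -6.15   7.46] tool y az 90.0 z tilt [ 0.002 -0.001 -1.   ]
roll -0.0
(np.float64(101.0), np.float64(208.0), np.float64(189.0), np.float64(260.0))
```

View pics/g10.png

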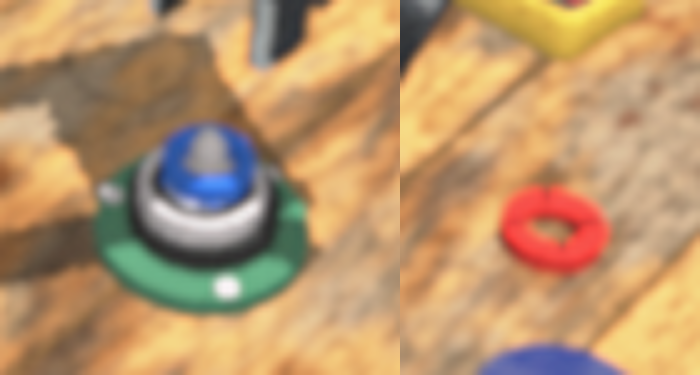

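The spacer lies flat on the bearing (208,165). The collar is at (555,228), as estimated.

```bash
python3 -m pendant '[[-14.6,-6.15,0,0],[-14.6,-6.15,0,0],[-14.6,-6.15,0,0],[-14.6,-6.15,0,0],[-14.6,-6.15,0,0],[-14.6,-6.15,2,0],[-14.6,-6.15,5,0],[-14.6,-6.15,7.3,0],[-14.6,-6.15,7.3,0],[-14.6,-6.15,7.3,0],[-14.6,-6.15,7.3,0]]' 0.65; python3 -c "
from h import *
go([.5983,-.1684,.0255],90)"
```

```text
time_s: 20.93
eef_pos: [0.5979, -0.1683, 0.0612]
eef_rot: [-0.0, 0.0, 1.0, 0.0]
wrist_force: [-0.4, -0.5, 0.5]
opening: 0.653
grasp_force: 0.0
shift [-0.04 -0.01  3.57] tool y az 90.0 z tilt [-0.  0. -1.]
roll -0.0
```

```bash
python3 -m pendant '[[-0.05,0,1,0],[-0.05,0,2,0],[-0.05,0,3,0],[-0.05,0,3.5,0],[-0.05,0,3.6,0],[-0.05,0,3.6,0],[-0.05,0,3.6,0]]';  python3 -m pendant '[[0,0,0,0],[0,0,0,0],[0,0,0,0],[0,0,0,0],[0,0,0,0],[0,0,0,0]]' 0.3
```

```text
time_s: 21.52
eef_pos: [0.5984, -0.1683, 0.0249]
eef_rot: [0.0, 0.0, 1.0, -0.0]
wrist_force: [0.4, 0.0, -0.1]
opening: 0.652
grasp_force: 0.0
time_s: 22.02
eef_pos: [0.5991, -0.1686, 0.026]
eef_rot: [0.001, 0.0, 1.0, -0.0]
wrist_force: [-0.9, 0.0, 5.3]
opening: 0.472
grasp_force: 60.7
```

```bash
python3 -m pendant '[[0,0,-0.5,0],[0,0,-2,0],[0,0,-4,0],[0,0,-7.5,0],[0,0,-9.4,0],[0,0,-9.4,0],[0,0,-9.4,0]]'; python3 -m pendant '[[14.7,6.2,0,0],[14.7,6.2,0,0],[14.7,6.2,0,0],[14.7,6.2,0,0],[14.7,6.2,0,0],[14.7,6.2,0,0],[14.7,6.2,0,0],[14.7,6.2,0,0],[14.7,6.2,0,0]]';python3 -c "
from h import *
go([.4515,-.1065,.076],90)
u,v=map(int,proj('scene',[.4515,-.1052,.06]))
print(u,v);a=grab('scene','g11',(u-50,v-50,u+50,v+35),7)
for n,z,r in(('bot',.092,.023),('top',.104,.023)):print(n,ext(.4515,-.1065,z,r,u-50,v-50,7))"
```

```text
time_s: 22.6
eef_pos: [0.5991, -0.1686, 0.1204]
eef_rot: [0.001, 0.0, 1.0, -0.001]
wrist_force: [0.4, -0.5, -0.2]
opening: 0.475
grasp_force: 60.6
time_s: 23.35
eef_pos: [0.4524, -0.1068, 0.1189]
eef_rot: [0.0, 0.0, 1.0, -0.0]
wrist_force: [-1.0, -0.0, -0.5]
opening: 0.468
grasp_force: 60.6
shift [0.09 0.04 4.29] tool y az 90.0 z tilt [ 0.001 -0.    -1.   ]
roll -0.0
327 234
bot (np.float64(286.0), np.float64(454.0), np.float64(222.0), np.float64(332.0))
top (np.float64(289.0), np.float64(458.0), np.float64(189.0), np.float64(299.0))
```

View pics/g11.png

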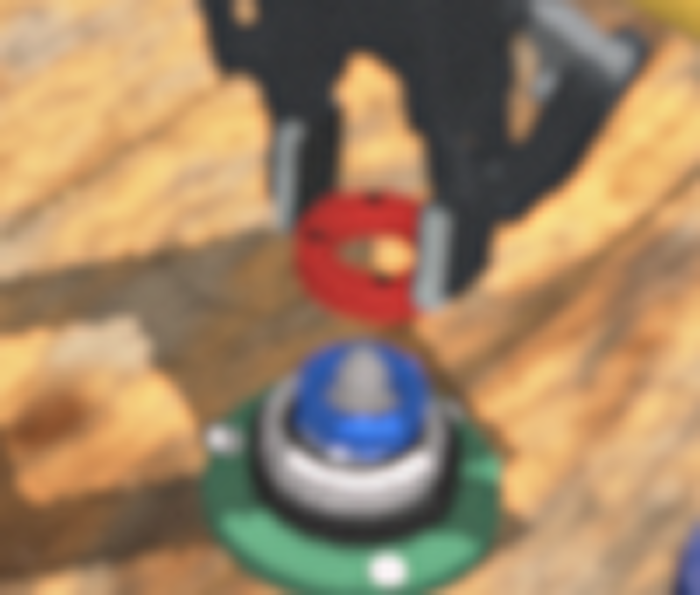

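The collar is held level, marks up, at about (376,255), roughly 2 mm to the right of the spindle axis (372). Correct slightly and lower.

```bash
python3 -m pendant '[[0.17,0.05,0.5,0],[0.17,0.05,1,0],[0.17,0.05,1.7,0],[0.17,0.05,2.4,0],[0.17,0.05,3,0],[0.17,0.05,3.5,0],[0.17,0.05,3.9,0],[0.17,0.05,4.1,0],[0.17,0.05,4.2,0],[0.17,0.05,4.2,0],[0.17,0.05,4.2,0]]'
```

```text
time_s: 24.32
eef_pos: [0.4498, -0.1058, 0.077]
eef_rot: [0.0, 0.0, 1.0, -0.0]
wrist_force: [-0.1, 0.4, -0.2]
opening: 0.473
grasp_force: 60.6
```

```bash
python3 -m pendant '[[0,0,0.05,0],[0,0,0.1,0],[0,0,0.15,0],[0,0,0.15,0],[0,0,0.15,0]]'
```

```text
time_s: 24.73
eef_pos: [0.4499, -0.1058, 0.0759]
eef_rot: [0.0, 0.0, 1.0, -0.0]
wrist_force: [-1.4, 1.3, 5.2]
opening: 0.472
grasp_force: 61.2
```

```bash
python3 -m pendant '[[0,0,0,0],[0,0,0,0],[0,0,0,0],[0,0,0,0],[0,0,-1,0],[0,0,-3,0],[0,0,-6,0],[0,0,-9,0],[0,0,-9,0],[0,0,-9,0],[0,0,-9,0],[0,0,-9,0]]' 0.6; python3 -c "
from h import *
u,v=map(int,proj('scene',[.4515,-.1052,.05]))
a=grab('scene','g12',(u-45,v-40,u+45,v+40),7)"
```

```text
time_s: 25.73
eef_pos: [0.4488, -0.1053, 0.1644]
eef_rot: [-0.001, 0.0, 1.0, 0.0]
wrist_force: [-0.3, -0.1, -0.1]
opening: 0.602
grasp_force: 0.0
```

View pics/g12.png

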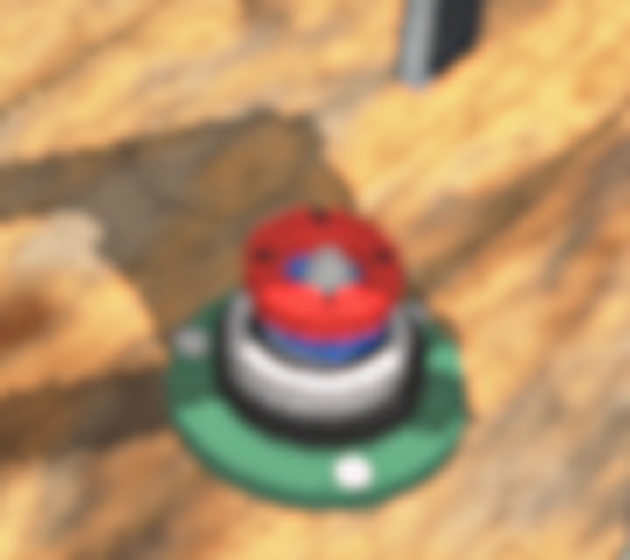

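The red collar (323,270) lies flat on the spacer with the spindle tip in its bore. The stack is closed and the fingers are clear.

```bash
python3 -c "
from bench import workorder
print(workorder.hand_in())"
```

```text
the job is handed in; nothing more can be done
None
```

I stacked the buffer, bearing, spacer and red end collar in that order on the green arbor and handed the job in at about 26 s; the final picture shows the stack closed and the collar flat, but no verdict came back.

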